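# Pin the vial carriage into line

## Task

The vial carriage has slid out of line with the base it rides on, so their two round holes only partly overlap. Take the tapered pin with the orange knob from the white rack and push it down through both holes, pulling the carriage into line, until its flange sits fully home on the carriage; let go and leave it there. Leave the blunt plug with the blue knob in the rack.

Things in the scene. Friction and masses are not known exactly. Their poses are not given: they have to be found in the camera images.
- pin_grip (a point): Centre of the tapered pin's upright orange knob (26 mm across, 48 tall): grip here. z: up the pin. 24 mm below: flange, 52 across, 6 thick. Under it a steel shaft 36 across for 24 mm, then a 42 mm taper to a 6 mm tip, 96 mm below this point. 0.18 kg. Hangs by its flange in a 40 mm hole of the white rack (top 85 mm above the table, two holes 100 mm apart); lift 70 mm to clear.
- plug_grip (a point): Centre of the blue knob of a blunt plug, not to be used, in the other hole of the rack: same knob and flange, but a straight shaft 36 mm across with a flat end that does not taper.
- base_hole (a point): Centre of the 40 mm hole in the teal base (fixed, 104 x 300 mm) at its top face, 60 mm above the table; hole open down to the table. z up, y: the way the carriage slides. The aluminium carriage (88 x 270 mm, own 40 mm hole) has its top 14 mm above this point; capped vials on it rise 29 mm more, 85 mm or more from the holes, towards -y. Pin fully home: knob centre 44 mm above this point.
- carriage (a joint): How far the carriage has slid along the base's +y (m): 0 when the two holes are in line, 0.008 to 0.012 at the start; its hole's centre is this far along +y from the hole in the base. Slides with about 1.5 N of friction and stays where it is left.
There are look-alikes about, which are no part of the job. Leave any purple look-alike of the part that bears pin_grip alone.

How it is judged:
At the end, for the whole second after the job is handed in: The tapered pin stands in both holes, upright within 10 degrees, its knob within 10 mm of the base hole's axis and within 6 mm of its fully-home height, and the carriage is within 5 mm of being in line; the pin is released (value of joint carriage between -0.005 and 0.005 m and horizontal distance between pin_grip and base_hole below 0.01 m and z of pin_grip in the frame of base_hole below 0.05 m and angle between pin_grip's own z axis and vertical below 0.175 rad); the robot touches nothing.
It fails at once if the blunt plug with the blue knob is taken from or knocked out of its place in the rack (moved over 20 mm) (distance of plug_grip from where it was at the start of the episode above 0.02 m).
It also fails if it takes over 40 s, if anything falls off the work surface, if the arm or the gripper's body presses on something with over 40 N, if the wrist force passes 120 N, or if a joint passes its speed limit or range.

## Robot

A 6-joint arm with a two-finger parallel gripper is mounted at the origin on the work surface. World frame = base frame: x ahead of the robot, y to its left, z up, the work surface at z = 0. Lengths are in m, angles in rad, forces in N, time in s.
With the tool pointing down it reaches from about 0.3 to 0.875 m from the base axis. Payload 6.4 kg.
Tool frame: the origin (TCP) lies between the finger pads; the fingertips stand 14 mm ahead of it and the grasp point (between the pads) lies 5 mm behind it (bot.finger_overhang is the distance from the TCP to the fingertips, in m); z points along the fingers, x is the direction in which the jaws open and shut, and the axes are right-handed (so a half turn about z gives the same grasp; the last joint's range is limited). The gripper opens to 85 mm and grips with 20 to 120 N. Pads are 22 mm wide; open, the fingers measure 114 mm over their backs; the gripper's body (76 mm by 85 mm) begins 54 mm behind the grasp point. The pads swing forward as they close: fully open they stand 13 mm farther back than shut.
Start: joints at [1.011, 0.181, 1.607, -0, 1.354, -0.206], TCP at [0.199, 0.539, 0.245] pointing down, gripper open.
Joint ranges: [-2.99, 2.99], [-0.89, 2.07], [0.3, 2.58], [-1.14, 4.28], [0, 2.63], [-3.12, 3.12]. Speed limits (rad/s): [2.57, 2.57, 3.01, 3.14, 3.14, 3.14].

## Interface

Orientations are given as a unit quaternion [x, y, z, w].
In Python, from station import bot, claw, solve_ik, cams, models gives the robot as it stands. The module is installed in compiled form; this text tells all that it offers. Calls block until the motion is done:
- bot.reach(position, orientation): joint-space move of the TCP to a pose.
- bot.servo_line(position, attitude=None, feed=0.15, threshold=None): straight line of the TCP; attitude=None keeps the orientation; feed is the mean speed in m/s. With threshold (N) it stops when the force on the tool has changed by that much, and returns True; else False.
- bot.move_joints(angles): joint-space move.
- claw.ungrasp() and claw.close_gripper(f_grip=None): open the fingers fully, or close them until they stop; f_grip is the grip in N (None keeps the last).
- bot.hold(seconds).
- solve_ik(position, orientation): joint angles nearest the present ones, or None.
- bot.sense(): the state.
- cams.capture(name): name is "scene" or "top" or "wrist"; returns a dict with "img" (384x512x3 uint8, blue, green, red), "vertical_fov" (degrees; the focal length in pixels is half the picture's height over the tangent of half this angle, whatever the lens; pixels are square), "cx", "cy" (the principal point, pixels), "R" (3x3) and "t" (3): a world point X has camera coordinates R X + t; the wrist camera has in their place "hand_eye" (4x4, takes a point from camera to tool coordinates, whose origin is the TCP and whose axes are the tool frame's). Camera axes: x right, y down, z forward; pixel columns grow to the right and rows downward; lengths in m; the calibration is good to about 2 mm. The wrist camera is an equidistant fisheye: a pixel r from the principal point sees the ray r / f radians off the axis. A picture is of the moment at which its call begins: read the wrist's pose just before it. There is no depth.
A pose or a line that the arm cannot do raises bot.MotionError and nothing moves.
- bot.close_job(): hands the job in, once; it reports no verdict.
Trained networks look in a picture, given as the dict that the camera call returned (one of the last four; its "shot" number tells which), for a name from the list of things; names that differ only in an ending like _2 or _b are one class to them, and where a whole thing is asked for, a point or a joint stands for the part that bears it (a point fixed in the world has none). Each returns a list of dicts, best first, with "confidence" (0 to 1); they miss things now and then, are a little off and sometimes report something else, mostly with a low value. They report only what shows in the picture. A call takes as long as a camera call. They do not tell look-alikes from the thing itself.
- models.search_frame(picture, label): "bbox" ([left, top, width, height] in pixels, round what is visible of it).
The state is a dict: "t": time; "joint_pos": joint angles; "joint_velocities": joint speeds; "joint_torque": joint torques, N m; "position": TCP position; "tool_rot": TCP orientation; "ft_force": force on the tool from outside, world axes, zero at the start; "moment": the same for the moment, N m; "gripper_width": finger opening in m.
Only numpy, scipy, OpenCV 4.12 (cv2) and the standard library are available. Lean on these libraries where they do the work, as an engineer would, in place of code of your own. Each camera call takes 0.05 s, during which the arm holds its last target.

## Working session

There is one attempt and no reset: what is moved stays moved. The work goes in short steps, each a Python script; the robot and the scene stay as the last script left them, time stands still between calls to the robot, and variables do not carry over. Pictures are saved under pics/ and viewed, and the job is handed in when it is done.

```bash
mkdir -p pics; python3 - <<'E'
from station import bot,claw,cams,models
import cv2
print(bot.sense())
for n in ["scene","top","wrist"]:
    c=cams.capture(n); cv2.imwrite(f"pics/{n}0.png",c["img"])
    print(n,{k:v for k,v in c.items() if k!="img"})
    for l in ["pin_grip","plug_grip","base_hole","carriage"]:
        try: print(l,[(d["bbox"],round(d["confidence"],2)) for d in models.search_frame(c,l)])
        except Exception as e: print(l,e)
print(bot.sense()["t"])
E
```

```text
{'t': 0.0, 'joint_pos': array([ 1.01071641e+00,  1.81542172e-01,  1.60803005e+00,  2.99373728e-05,
        1.35381599e+00, -2.06302729e-01]), 'joint_velocities': array([-0.00138695, -0.00269481, -0.00123894, -0.00137433, -0.00066274,
        0.00124985]), 'joint_torque': array([-2.91024753e-04, -4.44876087e+01, -3.51329720e+01, -4.59074054e-04,
        9.27519141e-03,  2.06631205e-05]), 'position': array([0.19888718, 0.53892997, 0.24437286]), 'tool_rot': array([ 8.20502444e-01,  5.71642312e-01, -8.31854724e-04,  3.37986273e-04]), 'ft_force': array([ 0.07010973, -0.32826718,  0.46459667]), 'moment': array([ 0.00744588, -0.05123368, -0.03760392]), 'gripper_width': 0.08543105024162811}
scene {'vertical_fov': 50.111303662382156, 'cx': 258.5510143432423, 'cy': 192.19288464532315, 'R': array([[-0.59820552,  0.8013227 , -0.00566498],
       [ 0.45938788,  0.33713392, -0.82176852],
       [-0.6565919 , -0.49418889, -0.56979331]]), 't': array([ 0.35255916, -0.13024437,  1.37860032]), 'shot': 1}
pin_grip [([172.3, 174.7, 17.1, 37.8], 0.78), ([145.5, 163.8, 21.0, 37.8], 0.68), ([213.6, 196.4, 2
[... 538 characters left out ...]
21.5], 0.57)]
plug_grip [([314.6, 191.8, 21.4, 23.3], 0.88)]
base_hole [([101.1, 169.9, 135.9, 80.4], 0.82)]
carriage [([101.8, 174.1, 121.4, 71.0], 0.63)]
wrist {'vertical_fov': 65.70646984690485, 'cx': 256.8040849219211, 'cy': 195.2176100071188, 'hand_eye': array([[ 9.99999878e-01, -3.82589923e-04, -3.11985931e-04,
        -1.27635779e-03],
       [ 4.59740999e-04,  9.51970782e-01,  3.06188536e-01,
        -7.77257930e-02],
       [ 1.79856842e-04, -3.06188642e-01,  9.51970842e-01,
        -1.29740542e-01],
       [ 0.00000000e+00,  0.00000000e+00,  0.00000000e+00,
         1.00000000e+00]]), 'shot': 3}
pin_grip []
plug_grip []
base_hole [([95.9, 348.0, 44.0, 35.5], 0.67)]
carriage []
0.75
```

```bash
python3 - <<'E'
import cv2
s=cv2.imread("pics/scene0.png");t=cv2.imread("pics/top0.png")
cv2.imwrite("pics/s1.png",cv2.resize(s[120:300,120:420],(800,480),interpolation=cv2.INTER_CUBIC))
cv2.imwrite("pics/t1.png",cv2.resize(t[110:290,90:410],(800,450),interpolation=cv2.INTER_CUBIC))
E
```

```text
(no output)
```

View pics/s1.png

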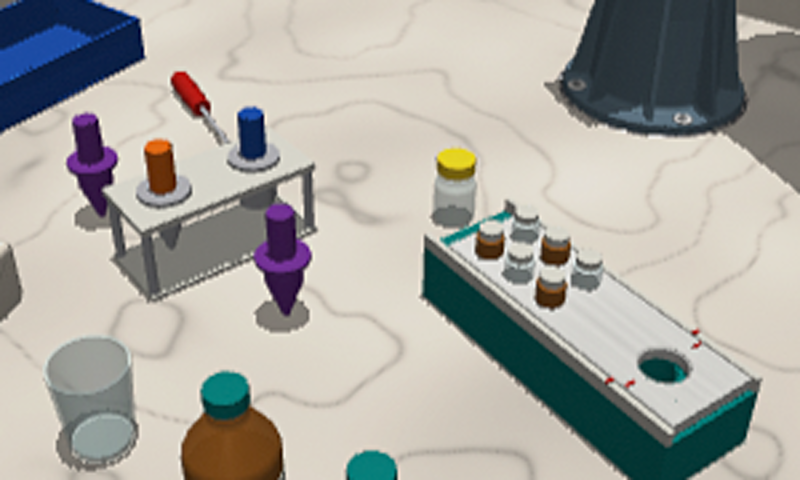

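View pics/t1.png

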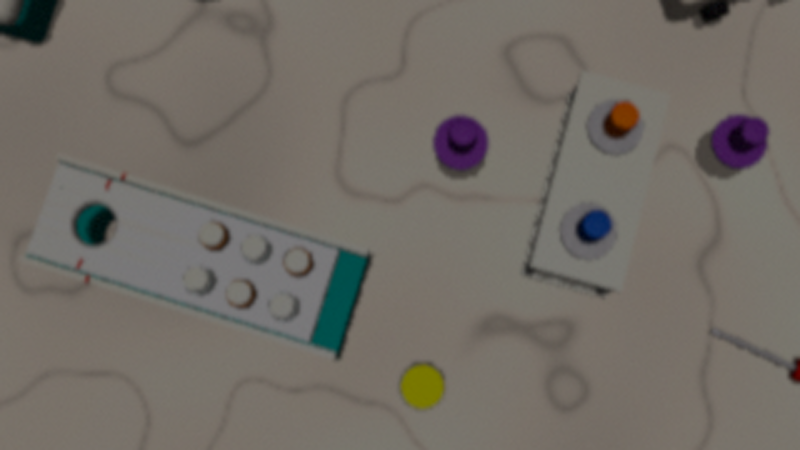

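View pics/wrist0.png

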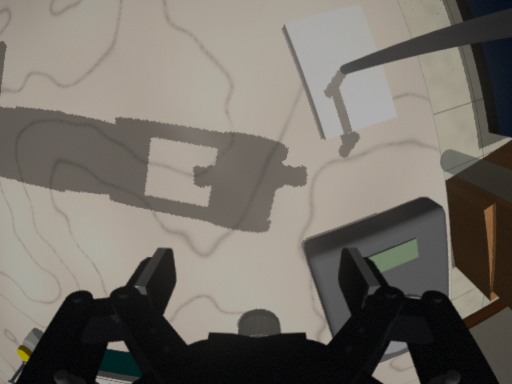

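Candidates:
- Orange knob in the rack: scene (180,183), top (339,157). This is the one that matches the description.
- Purple look-alikes: scene (155,175) and (226,215). Leave these.
- Blue plug: scene (214,170). Leave it.

Next I'll crop in close on the orange knob and triangulate it.

```bash
cat > h.py <<'E'
import numpy as np,cv2
from scipy.spatial.transform import Rotation as Ro
def f(c): return c["img"].shape[0]/2/np.tan(np.radians(c["vertical_fov"]/2))
def ray(c,u,v,pose=None):
    x=(u-c["cx"])/f(c);y=(v-c["cy"])/f(c)
    if pose is None:
        d=np.array([x,y,1.]);R=c["R"]; o=-R.T@c["t"]; d=R.T@d
    else:
        r=np.hypot(x,y); d=np.array([np.sin(r)*x/r,np.sin(r)*y/r,np.cos(r)]) if r>1e-9 else np.array([0,0,1.])
        p,q=pose; T=c["hand_eye"]; Rt=Ro.from_quat(q).as_matrix()
        o=p+Rt@T[:3,3]; d=Rt@T[:3,:3]@d
    return o,d/np.linalg.norm(d)
def atz(c,u,v,z,pose=None):
    o,d=ray(c,u,v,pose); return o+d*(z-o[2])/d[2]
def tri(rays):
    A=0;b=0
    for o,d in rays:
        P=np.eye(3)-np.outer(d,d);A=A+P;b=b+P@o
    X=np.linalg.solve(A,b); return X,[np.linalg.norm((np.eye(3)-np.outer(d,d))@(X-o)) for o,d in rays]
def blob(img,lo,hi,box=None):
    h=cv2.cvtColor(img,cv2.COLOR_BGR2HSV); m=cv2.inRange(h,lo,hi)
    if box: k=np.zeros_like(m);x0,y0,x1,y1=box;k[y0:y1,x0:x1]=1;m=m*k
    n,l,s,ce=cv2.connectedComponentsWithStats(m)
    return sorted([(int(s[i][4]),s[i][:4].tolist(),ce[i].round(1).tolist()) for i in range(1,n)],reverse=True)[:4]
E
python3 - <<'E'
from h import *
from station import cams,bot
s=cams.capture("scene");t=cams.capture("top")
cv2.imwrite("pics/crop.png",cv2.resize(np.hstack([s["img"][150:220,150:250],t["img"][130:200,290:390]]),(800,280),interpolation=cv2.INTER_CUBIC))
O=((5,120,50),(15,255,255));B=((105,120,40),(122,255,255))
for nm,(lo,hi),bs,bt in [("or",O,(150,150,250,240),(290,120,400,240)),("bl",B,(190,150,250,240),(290,180,400,240))]:
    a=blob(s["img"],lo,hi,bs);b=blob(t["img"],lo,hi,bt);print(nm,a[:2],b[:2])
    print(tri([ray(s,*a[0][2]),ray(t,*b[0][2])]))
    x,y=b[0][2]; print("top at z=.139",atz(t,x,y,.125)); 
# hole & carriage corners in top px
for u,v,z in [(90+95*.4,110+224*.4,.074),(90+58*.4,110+161*.4,.074),(90+27*.4,110+255*.4,.074),(90+370*.4,110+256*.4,.06),(90+340*.4,110+352*.4,.06)]:
    print(u,v,atz(t,u,v,z).round(4))
E
```

```text
or [(193, [174, 172, 12, 21], [179.7, 182.0])] [(107, [333, 151, 13, 12], [339.3, 156.1]), (1, [333, 163, 1, 1], [333.0, 163.0])]
(array([ 0.60886453, -0.23200781,  0.11801135]), [np.float64(0.001226907660451813), np.float64(0.0012269076604517648)])
top at z=.139 [ 0.60810047 -0.23157448  0.125     ]
bl [(167, [209, 160, 11, 20], [214.0, 169.7])] [(101, [323, 194, 11, 12], [328.0, 199.6])]
(array([ 0.51239721, -0.20289067,  0.11652745]), [np.float64(0.00048211738151661724), np.float64(0.0004821173815167892)])
top at z=.139 [ 0.51161275 -0.20182232  0.125     ]
128.0 199.60000000000002 [0.5283 0.2465 0.074 ]
113.2 174.4 [0.5876 0.2817 0.074 ]
100.8 212.0 [0.5013 0.3075 0.074 ]
238.0 212.4 [ 0.4948 -0.0034  0.06  ]
226.0 250.8 [0.4076 0.0255 0.06  ]
```

View pics/crop.png

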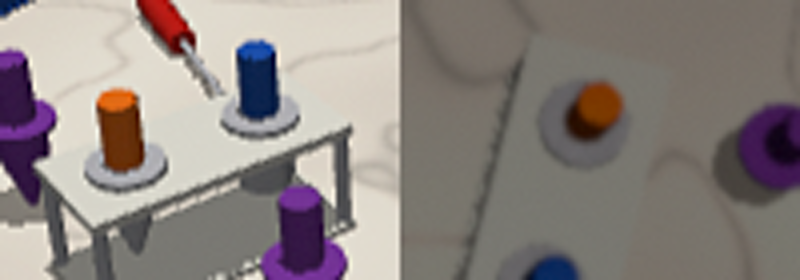

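The crop confirms it: the orange knob at scene (180,183) has the tapered tip visible under the rack. Next, a close wrist look at the hole and the red marks.

```bash
cat >> h.py <<'E'
def down(a): # tool x at world angle a, z down
    x=np.array([np.cos(a),np.sin(a),0]);z=np.array([0,0,-1.]);y=np.cross(z,x)
    return Ro.from_matrix(np.column_stack([x,y,z])).as_quat()
def wshot(name):
    from station import bot,cams
    st=bot.sense(); c=cams.capture("wrist"); cv2.imwrite("pics/"+name,c["img"])
    np.savez("pics/"+name+".npz",p=st["position"],q=st["tool_rot"])
    return c,(np.array(st["position"]),np.array(st["tool_rot"]))
E
python3 - <<'E'
from h import *
from station import bot,solve_ik,models
for a in (-18,162,72,-108):
    print(a,[solve_ik(p,down(np.radians(a))) for p in ([.525,.237,.2],[.609,-.232,.2])])
q=down(np.radians(-18))
bot.reach([.525,.24,.2],q)
c,p=wshot("w1.png")
for d in models.search_frame(c,"base_hole"): print(d)
print(p,bot.sense()["t"])
E
```

```text
-18 [array([ 2.18079885e-01,  2.26665952e-01,  1.64791925e+00, -4.44089210e-16,
        1.26700745e+00,  5.32239151e-01]), array([-5.45737773e-01,  3.87162828e-01,  1.44231221e+00, -4.44089210e-16,
        1.31211762e+00, -2.31578508e-01])]
162 [array([ 2.18079885e-01,  2.26665952e-01,  1.64791925e+00, -4.44089210e-16,
        1.26700745e+00, -2.60935350e+00]), array([-5.45737773e-01,  3.87162828e-01,  1.44231221e+00, -4.44089210e-16,
        1.31211762e+00,  2.91001415e+00])]
72 [array([ 2.18079885e-01,  2.26665952e-01,  1.64791925e+00, -4.44089210e-16,
        1.26700745e+00, -1.03855718e+00]), array([-5.45737773e-01,  3.87162828e-01,  1.44231221e+00, -4.44089210e-16,
        1.31211762e+00, -1.80237483e+00])]
-108 [array([ 2.18079885e-01,  2.26665952e-01,  1.64791925e+00, -4.44089210e-16,
        1.26700745e+00,  2.10303548e+00]), array([-5.45737773e-01,  3.87162828e-01,  1.44231221e+00, -4.44089210e-16,
        1.31211762e+00,  1.33921782e+00])]
{'bbox': [201.6, 117.0, 120.2, 223.0], 'confidence': 0.62}
(array([0.52457983, 0.24093479, 0.20015557]), array([ 9.87831648e-01, -1.55526840e-01,  7.49742260e-06, -1.91244055e-04])) 2.5833
```

View pics/w1.png

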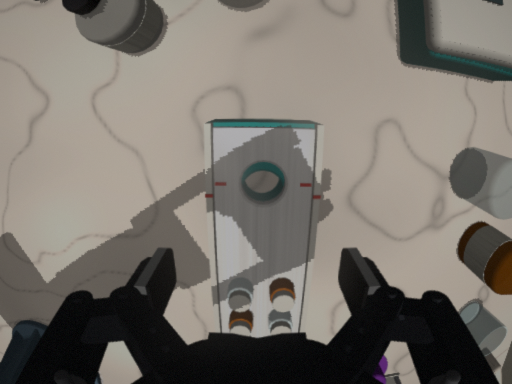

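```bash
python3 - <<'E'
from h import *
from station import bot
i=cv2.imread("pics/w1.png")
cv2.imwrite("pics/w1c.png",cv2.resize(i[110:230,190:340],(750,600),interpolation=cv2.INTER_CUBIC))
r=blob(i,(0,120,60),(10,255,255),(195,160,335,220))+blob(i,(170,100,60),(180,255,255),(195,160,335,220))
print(r)
E
```

```text
[(20, [301, 184, 10, 2], [305.5, 184.5]), (14, [313, 196, 7, 2], [316.0, 196.5]), (13, [206, 195, 7, 2], [208.8, 195.5]), (6, [216, 183, 4, 2], [217.3, 183.3])]
```

View pics/w1c.png

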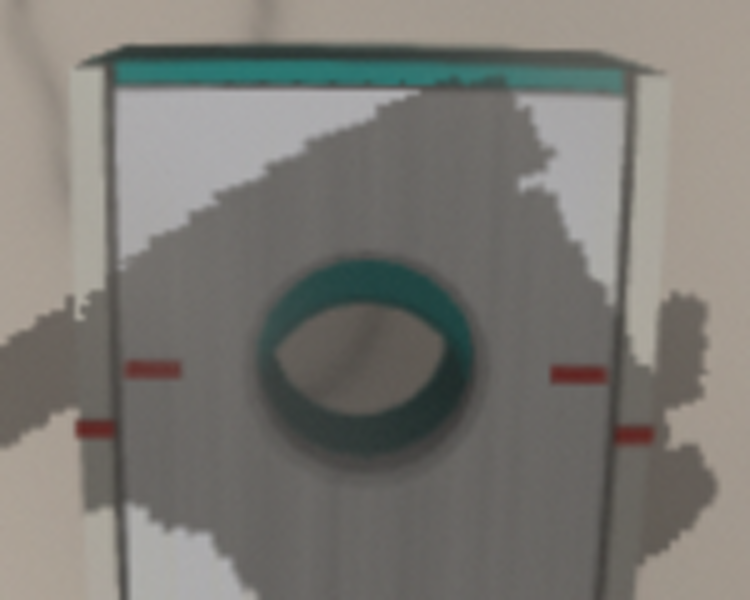

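```bash
python3 - <<'E'
from h import *
from station import bot,cams
y=np.array([np.cos(np.radians(72)),np.sin(np.radians(72)),0])
bot.servo_line(np.array([.525,.24,.2])-.07*y)
bot.hold(.2)
c,p=wshot("w2.png"); print(p)
i=c["img"]
r=blob(i,(0,110,50),(10,255,255),(150,60,400,220))+blob(i,(170,100,60),(180,255,255),(150,60,400,220))
print(r)
cv2.imwrite("pics/w2c.png",cv2.resize(i[20:170,170:358],(750,600),interpolation=cv2.INTER_CUBIC))
E
```

```text
(array([0.50354528, 0.17414258, 0.20000524]), array([ 9.87760866e-01, -1.55975822e-01,  6.64160153e-05, -1.04724445e-04]))
[(34, [212, 103, 12, 3], [217.5, 104.1]), (24, [201, 116, 9, 4], [205.1, 117.1]), (20, [316, 118, 7, 3], [319.2, 119.0]), (19, [303, 105, 10, 2], [307.3, 105.5])]
```

View pics/w2c.png

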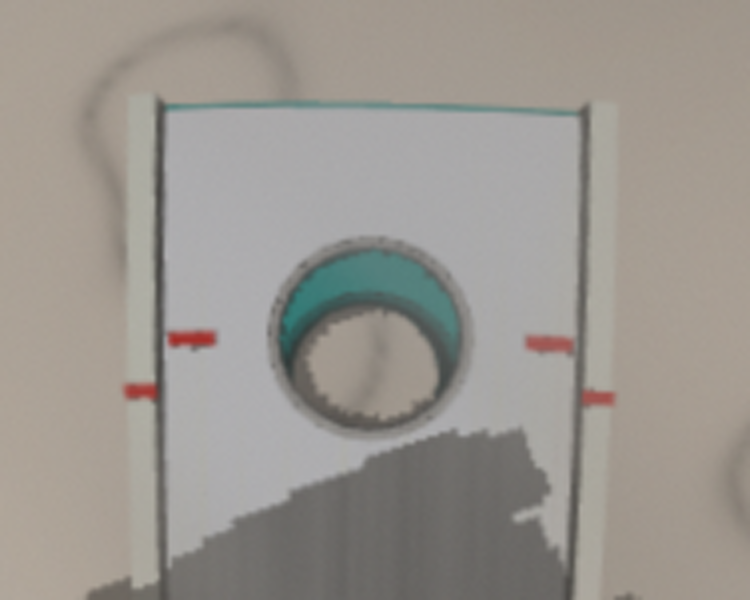

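```bash
cat > m.py <<'E'
from h import *
from station import cams
c=cams.capture("wrist")
P={}
for n in("w1","w2"):
    d=np.load(f"pics/{n}.png.npz");P[n]=(d["p"],d["q"])
y=np.array([np.cos(np.radians(72)),np.sin(np.radians(72)),0])
for nm,a,b in [("hole",(263.3,183.4),(263,104.7)),("cL",(220.6,183.8),(217.5,104.1)),("cR",(305.6,184.8),(307.3,105.5)),("bL",(209,195.6),(205.1,117.1)),("bR",(316.5,196.9),(319.2,119))]:
    X,e=tri([ray(c,*a,P["w1"]),ray(c,*b,P["w2"])])
    print(nm,X.round(4),np.round(e,4),"z.074:",atz(c,*a,.074,P["w1"])[:2].round(4),atz(c,*b,.074,P["w2"])[:2].round(4),"y",(atz(c,*b,.074,P["w2"])@y).round(4))
E
python3 m.py
```

```text
hole [0.5324 0.244  0.072 ] [0. 0.] z.074: [0.5325 0.2446] [0.5324 0.2441] y 0.3966
cL [0.4964 0.2568 0.0768] [0.0002 0.0002] z.074: [0.496  0.2561] [0.4959 0.2569] y 0.3976
cR [0.5682 0.2325 0.0764] [0.0001 0.0001] z.074: [0.5685 0.2317] [0.5685 0.2324] y 0.3967
bL [0.4828 0.2498 0.0774] [0.0001 0.0001] z.074: [0.482  0.2489] [0.4821 0.2499] y 0.3866
bR [0.5748 0.2185 0.0767] [0.0001 0.0001] z.074: [0.5752 0.2174] [0.5752 0.2182] y 0.3853
```

```bash
python3 - <<'E'
from h import *
from station import bot,cams
q=down(np.radians(-18.7))
p0=bot.sense()["position"]
bot.servo_line([p0[0],p0[1],.26],feed=.2)
bot.reach([.609,-.232,.25],q); bot.hold(.2)
c,p=wshot("w3.png"); print(p,bot.sense()["t"])
b=blob(c["img"],(5,120,50),(17,255,255)); print(b)
for z in (.115,.127,.139): print(z,atz(c,*b[0][2],z,p))
E
```

```text
(array([ 0.60934196, -0.23073655,  0.2503118 ]), array([ 9.86859658e-01, -1.61579630e-01,  1.95644757e-04,  2.40275321e-05])) 5.75
[(656, [243, 173, 28, 38], [257.5, 195.4]), (3, [491, 104, 2, 3], [491.7, 105.0]), (1, [495, 117, 1, 1], [495.0, 117.0]), (1, [494, 120, 1, 1], [494.0, 120.0])]
0.115 [ 0.60796388 -0.2390602   0.115     ]
0.127 [ 0.60916602 -0.23538271  0.127     ]
0.139 [ 0.61036815 -0.23170522  0.139     ]
```

View pics/w3.png

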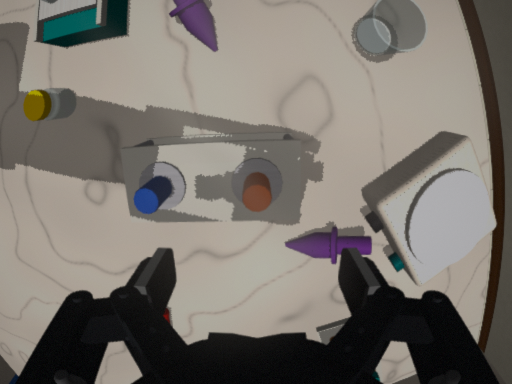

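```bash
python3 - <<'E'
from h import *
from station import cams
w=cams.capture("wrist");s=cams.capture("scene");t=cams.capture("top")
d=np.load("pics/w3.png.npz");p=(d["p"],d["q"])
sc=.375
print("flange",tri([ray(s,154.5,180),ray(t,386,167)]),"knobtop",tri([ray(s,120+87*sc,120+118*sc),ray(t,90+755*.4,110+133*.4)]))
X,_=tri([ray(s,154.5,180),ray(t,386,167)])
T=w["hand_eye"]
def proj(X):
    R=Ro.from_quat(p[1]).as_matrix();x=T[:3,:3].T@(R.T@(X-p[0])-T[:3,3])
    th=np.arctan2(np.hypot(x[0],x[1]),x[2]);return np.array([w["cx"],w["cy"]])+f(w)*th*x[:2]/np.hypot(x[0],x[1])
print(proj(X),proj(np.array([.609,-.232,.139])),proj(np.array([.609,-.232,.091])))
cv2.imwrite("pics/w3c.png",cv2.resize(w["img"][130:290,100:400],(800,427),interpolation=cv2.INTER_CUBIC))
cv2.imwrite("pics/s3c.png",cv2.resize(s["img"][140:230,120:260],(800,514),interpolation=cv2.INTER_CUBIC))
E
```

```text
flange (array([ 0.5928148 , -0.35138493,  0.06915024]), [np.float64(0.0006337755876852632), np.float64(0.0006337755876852997)]) knobtop (array([ 0.59112644, -0.34989557,  0.11897494]), [np.float64(0.0004593180237390115), np.float64(0.00045931802373909284)])
[274.86903126 270.31687346] [256.08876099 196.19993491] [256.17578647 181.45075455]
```

View pics/w3c.png

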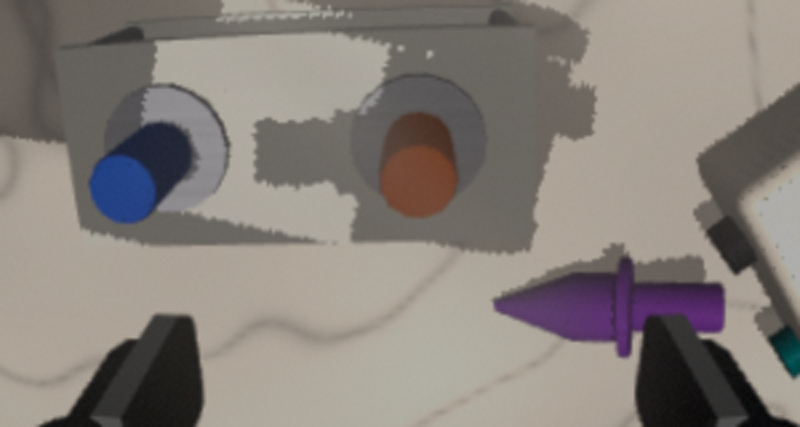

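View pics/s3c.png

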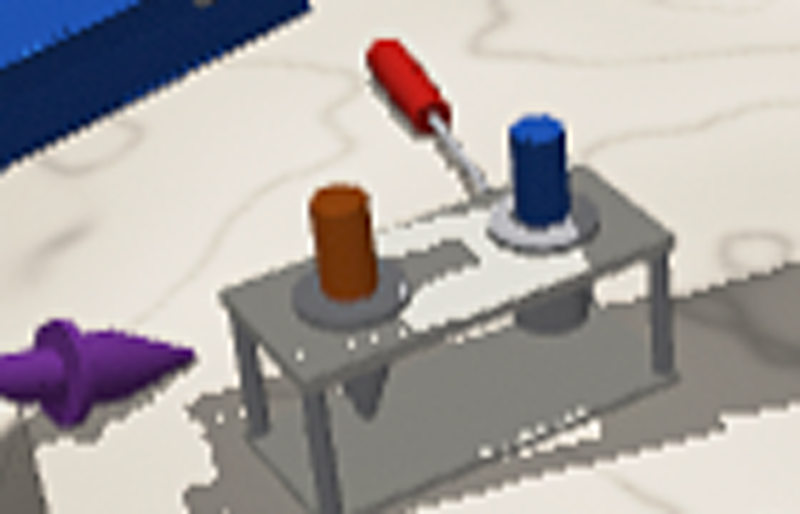

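```bash
python3 - <<'E'
from h import *
from station import bot,cams,claw
w=cams.capture("wrist")
d=np.load("pics/w3.png.npz");p=(d["p"],d["q"])
a=atz(w,257.1,197.5,.139,p);b=atz(w,256.8,181.4,.091,p);print(a,b)
xy=(a+b)[:2]/2
q=down(np.radians(-18.7))
bot.servo_line([*xy,.18],q,feed=.15); print(bot.sense()["position"])
print(bot.servo_line([*xy,.113],feed=.08,threshold=8))
s=bot.sense();print(s["position"],s["ft_force"])
claw.close_gripper(60)
s=bot.sense();print(s["position"],s["ft_force"],s["gripper_width"],s["t"],xy)
c,_=wshot("w4.png")
c=cams.capture("scene");cv2.imwrite("pics/s4.png",cv2.resize(c["img"][120:240,100:280],(780,520)))
E
```

```text
[ 0.6094456  -0.23338154  0.139     ] [ 0.6096136  -0.23215042  0.091     ]
[ 0.60983619 -0.23302237  0.18052694]
False
[ 0.60997619 -0.23303538  0.11361323] [-0.04346901 -0.0404094   0.22357907]
[ 0.60976361 -0.23288308  0.11338871] [ 0.52718274 -0.32432603  1.97631036] 0.02440171190317437 8.1333 [ 0.6095296  -0.23276598]
```

View pics/s4.png

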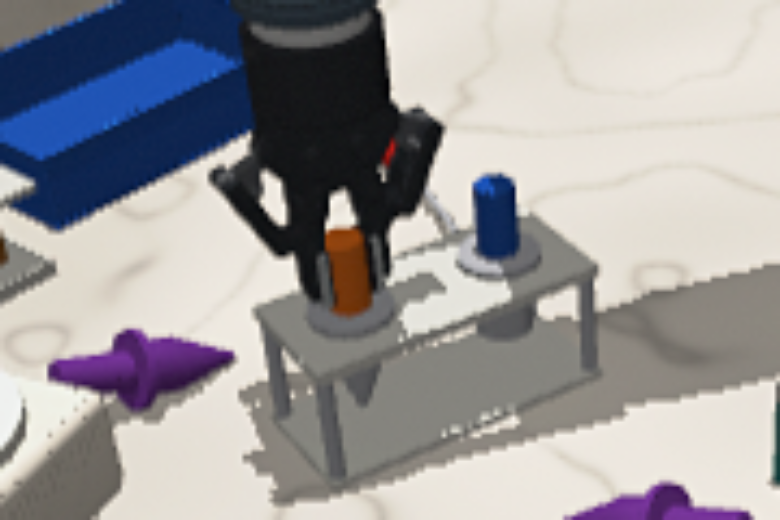

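```bash
python3 - <<'E'
from h import *
from station import bot,cams,claw
p=bot.sense()["position"]
bot.servo_line([p[0],p[1],.25],feed=.15)
s=bot.sense();print(s["ft_force"],s["gripper_width"])
q=down(np.radians(-18.7))
bot.reach([.5287,.234,.25],q);bot.hold(.2)
bot.servo_line([.5287,.234,.19],feed=.15);bot.hold(.2)
s=bot.sense();print(s["position"],s["ft_force"],s["gripper_width"],s["t"])
c,_=wshot("w5.png")
a=cams.capture("scene")["img"][120:280,240:440];b=cams.capture("top")["img"][130:290,60:260]
cv2.imwrite("pics/s5.png",np.hstack([cv2.resize(k,(400,320),interpolation=cv2.INTER_CUBIC) for k in(a,b)]))
E
```

```text
[-0.54461461  1.23034769 -3.11209899] 0.024752046254110142
[0.52961932 0.23421563 0.19152408] [-0.84477502  0.03003343 -1.79478707] 0.025024765244555946 11.9833
```

View pics/s5.png

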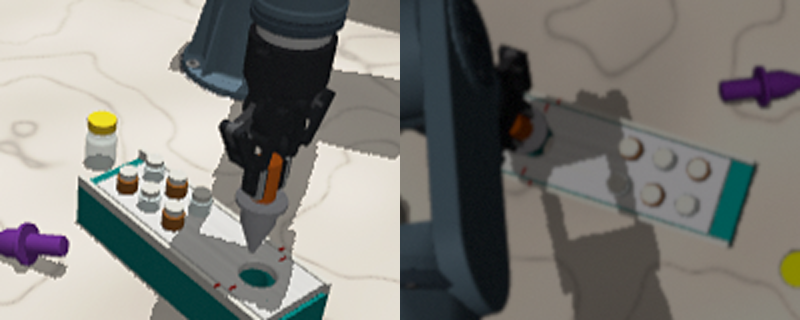

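View pics/w5.png

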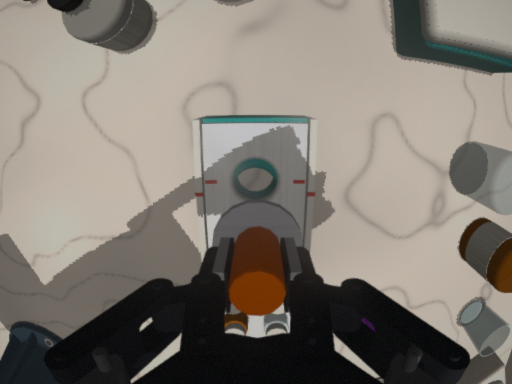

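```bash
python3 - <<'E'
from h import *
from station import bot,cams,claw
q=down(np.radians(-18.7))
for z in (.16,.145,.13,.118,.108):
    r=bot.servo_line([.5287,.234,z],q,feed=.04,threshold=20)
    s=bot.sense();print(r,s["position"].round(4),s["ft_force"].round(1),round(s["gripper_width"],4),round(s["t"],2))
    if r: break
c,_=wshot("w6.png")
a=cams.capture("scene")["img"][120:280,240:440]
cv2.imwrite("pics/s6.png",np.hstack([cv2.resize(k,(400,320),interpolation=cv2.INTER_CUBIC) for k in(a,c["img"][80:336,90:410])]))
E
```

```text
False [0.5289 0.234  0.1602] [ 0.5 -0.4 -2.8] 0.0245 13.03
False [0.5284 0.234  0.1446] [-0.5  0.4 -1.8] 0.0244 13.56
False [0.5283 0.2338 0.1294] [ 0.2 -0.  -1.5] 0.0246 14.08
False [0.5283 0.2339 0.1174] [ 0.2  1.1 -3.1] 0.0246 14.53
False [0.5284 0.2339 0.1075] [ 1.   0.5 -2. ] 0.0246 14.93
```

View pics/s6.png

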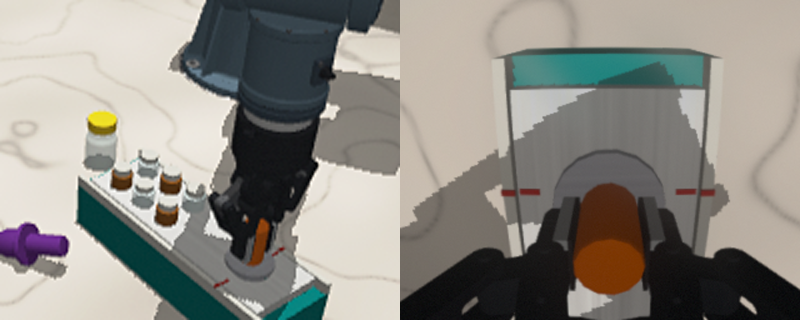

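The red marks now line up and insertion force is negligible. I'll push until the flange seats.

```bash
python3 - <<'E'
from h import *
from station import bot,cams,claw
q=down(np.radians(-18.7))
r=bot.servo_line([.5287,.234,.099],q,feed=.02,threshold=15)
s=bot.sense();print(r,s["position"].round(4),s["ft_force"].round(1),round(s["t"],2))
claw.ungrasp();bot.hold(.2)
s=bot.sense();print(s["position"].round(4),s["ft_force"].round(1),s["gripper_width"])
bot.servo_line([.5287,.234,.2],q,feed=.12);bot.hold(.3)
c,p=wshot("w7.png");i=c["img"];print(bot.sense()["t"])
b=blob(i,(5,120,50),(17,255,255),(180,60,350,300));print(b[0])
red=blob(i,(0,110,50),(4,255,255),(180,100,350,260))+blob(i,(170,100,60),(180,255,255),(180,100,350,260));print(red)
a=cams.capture("scene")["img"][120:280,240:440]
cv2.imwrite("pics/s7.png",np.hstack([cv2.resize(k,(400,320),interpolation=cv2.INTER_CUBIC) for k in(a,c["img"][100:228,176:336])]))
E
```

```text
True [0.5291 0.2342 0.1023] [-1.2  0.   4.2] 15.41
[0.5282 0.2339 0.1012] [ 0.1 -0.4  0.2] 0.08525563222276138
17.55
(908, [241, 182, 34, 46], [258.6, 209.4])
[(29, [294, 188, 10, 3], [298.7, 189.0]), (22, [307, 189, 8, 3], [310.5, 190.1]), (20, [209, 189, 10, 2], [213.5, 189.5]), (15, [199, 189, 7, 3], [201.9, 190.4])]
```

View pics/s7.png

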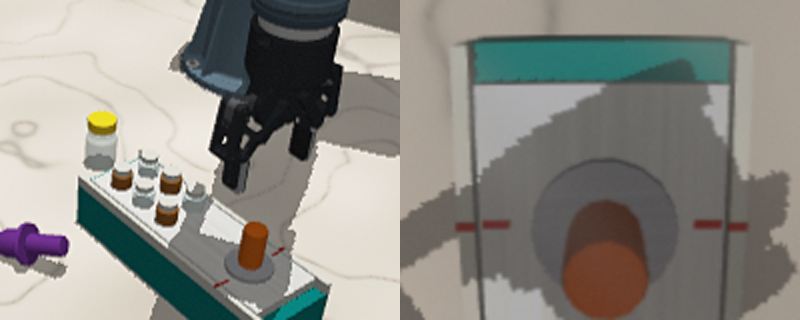

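```bash
python3 - <<'E'
from h import *
from station import bot,cams
c=cams.capture("scene");i=c["img"]
print("blue",blob(i,(105,120,40),(122,255,255),(190,150,250,240))[:1])
print("orange",blob(i,(5,120,50),(15,255,255),(240,180,440,300))[:1])
w,p=wshot("w8.png")
a=blob(i,(5,120,50),(15,255,255),(240,180,440,300))[0][2]
print(tri([ray(c,*a),ray(w,258.2,205,p)]))
print(bot.sense()["t"])
bot.close_job()
E
```

```text
blue [(167, [209, 160, 11, 20], [214.0, 169.7])]
orange [(277, [359, 231, 15, 24], [366.0, 242.5])]
(array([0.52946281, 0.23305081, 0.10713649]), [np.float64(0.0019512406264198935), np.float64(0.00195124062641991)])
17.7
the job is handed in; nothing more can be done
```

The tapered pin with the orange knob is now pushed down through both holes and released. I handed the job in at 17.7 s, and it reports no verdict.

**Last checks:**
- **Height:** the flange made contact at TCP height 0.1023 m, against 0.102 m expected for fully home. A rough camera triangulation put the knob at 0.107 m (0.104 m expected), with rays about 2 mm apart. That is about 3 mm high, but within its error and the 6 mm limit.
- **Position:** the same triangulation put the knob about 1 mm from the estimated axis of the base hole.
- **Carriage:** it started about 11 mm out of line. Its red marks now line up with the base's marks to within about 1 pixel (1 mm).
- **Plug:** the blue knob sits at exactly the same scene pixel as at the start.
- **Robot:** the gripper was open and well clear above the pin.

**Purple look-alikes:** both toppled onto their sides early on without the arm going near them. I left them alone, and nothing was seen falling off the table.

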